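# Put the wrench sockets back on their rail in order of thickness

### The job

Put the four loose sockets back on the socket rail in order of thickness: the thickest on the pad next to the brass end block, then thinner and thinner, with the thinnest on the pad farthest from the block. Go by diameter, not height; stand each one upright, mouth up, in the middle of its own pad, and leave the dial gauge standing where it is.

Things in the scene. Friction and masses are not known exactly. Their poses are not given: they have to be found in the camera images.
- socket_24: Wrench socket, the thinnest of the four: a plain steel cylinder 24 mm in diameter and 50 mm tall, about 100 g, standing loose and upright on the bench with its black hexagonal mouth up. Origin: centre of its underside; z is its axis, up.
- socket_32: Wrench socket, the second thinnest, and the tallest of the four: a plain steel cylinder 32 mm in diameter and 64 mm tall, about 220 g, standing loose and upright on the bench with its black hexagonal mouth up. Origin: centre of its underside; z is its axis, up.
- socket_40: Wrench socket, the second thickest, and the shortest of the four: a plain steel cylinder 40 mm in diameter and 44 mm tall, about 250 g, standing loose and upright on the bench with its black hexagonal mouth up. Origin: centre of its underside; z is its axis, up.
- socket_48: Wrench socket, the thickest of the four: a plain steel cylinder 48 mm in diameter and 54 mm tall, about 420 g, standing loose and upright on the bench with its black hexagonal mouth up. Origin: centre of its underside; z is its axis, up.
- pad_a: One of the socket rail's four identical round black rubber pads, 60 mm in diameter, 3 mm thick, fixed. They lie in a straight row, 70 mm from centre to centre; which of a to d is where in the row varies. Origin: centre of the pad's underside, 8 mm above the bench, so its top is 11 mm above the bench; y runs along the rail, x across it.
- pad_b: One of the socket rail's four identical round black rubber pads, 60 mm in diameter, 3 mm thick, fixed. They lie in a straight row, 70 mm from centre to centre; which of a to d is where in the row varies. Origin: centre of the pad's underside, 8 mm above the bench, so its top is 11 mm above the bench; y runs along the rail, x across it.
- pad_c: One of the socket rail's four identical round black rubber pads, 60 mm in diameter, 3 mm thick, fixed. They lie in a straight row, 70 mm from centre to centre; which of a to d is where in the row varies. Origin: centre of the pad's underside, 8 mm above the bench, so its top is 11 mm above the bench; y runs along the rail, x across it.
- pad_d: One of the socket rail's four identical round black rubber pads, 60 mm in diameter, 3 mm thick, fixed. They lie in a straight row, 70 mm from centre to centre; which of a to d is where in the row varies. Origin: centre of the pad's underside, 8 mm above the bench, so its top is 11 mm above the bench; y runs along the rail, x across it.
- end_block: Brass block, 76 mm across the rail, 20 mm along it, 30 mm high, fixed on one end of the rail (the other end has a flat 3 mm steel plate), in line with the pads, 60 mm from the nearest pad's centre. Origin: centre of its underside, 8 mm above the bench; y along the rail. The rail is a bare aluminium strip on the bench, 360 x 84 x 8 mm, roughly crosswise to the robot (within 15 degrees).
- dial_gauge: Dial gauge, not to be moved: silver drum 48 mm across with tilted white face on a dark foot 56 x 50 mm, 64 mm high, 500 g, loose. Origin: centre of its underside. It, the sockets and a black dropper bottle (30 mm thick, 70 mm tall, not listed) share six spots, at least 115 mm from centre to centre: four between robot and rail, two (at least 320 mm off to the side) beyond the rail's ends.

How it is judged:
By the outcome, as a careful person would: the job done as asked, in the order asked, and still so for the second after the job is handed in, with the robot touching nothing.
It also fails if it takes over 115 s, if anything falls off the work surface, if the arm or the gripper's body presses on something with over 40 N, if the wrist force passes 120 N, or if a joint passes its speed limit or range.

### The arm

A 6-joint arm with a two-finger parallel gripper is mounted at the origin on the work surface. World frame = base frame: x ahead of the robot, y to its left, z up, the work surface at z = 0. Lengths are in m, angles in rad, forces in N, time in s.
With the tool pointing down it reaches from about 0.25 to 0.725 m from the base axis. Payload 4 kg.
Tool frame: the origin (TCP) lies midway between the tips of the shut fingers; the grasp point (between the pads) lies 19 mm behind it (bot.grip_point_offset is the distance from the TCP to the grasp point, in m); z points along the fingers, y is the line along which they close (so a half turn about z gives the same grasp; the last joint's range is limited). The gripper opens to 85 mm and grips with 20 to 120 N. Pads are 22 mm wide; open, the fingers measure 114 mm over their backs; the gripper's body (76 mm by 85 mm) begins 54 mm behind the grasp point. The pads swing forward as they close: fully open they stand 13 mm farther back than shut.
Start: joints at [1.273, 0.241, 0.005, 1.335, 0, 1.571], TCP at [0.147, 0.478, 0.231] pointing down, gripper open.
Joint ranges: [-2.72, 2.72], [-1.05, 1.87], [-1.09, 1.28], [-1.99, 2.15], [-1.42, 1.44], [-3.14, 3.14]. Speed limits (rad/s): [2.79, 2.79, 3.14, 3.14, 3.14, 3.14].

### API

Orientations are given as a unit quaternion [x, y, z, w].
In Python, from workcell import bot gives the robot as it stands.
- The arm moves only by the tool step_arm, never from a script. Its argument "targets" is text: rows parted by semicolons, each of 7 numbers parted by spaces: the opening, from -1 (shut) to 1 (fully open), so that 0 is half open, then the shift along the world's x, y, z normalised to -1 to 1, where 1 is 0.5 m, then the turn, a rotation vector about the world's x, y, z normalised to -1 to 1, where 1 is pi/4 rad. In form: gripper x y z wx wy wz; .... A call has 1 to 10 rows; each row is the pose to reach, as a shift and turn from the pose commanded when the call began; what a row does not reach only later rows make up. A row lasts 1/12 s, in which the tool goes at most 41.7 mm and 7.16 degrees, less where a joint would pass 70% of its speed; a pose out of reach is approached as far as the arm can. A call with a number of a shift or a turn outside -1 to 1 is refused whole. A call with a gripper value outside its range is refused whole. The fingers move at their own pace and stop on an object; the grip force is fixed at half the most. Time passes only in rows, so rows that repeat a pose let the fingers close. It gives the time, the measured TCP pose, the force, the opening and the grip force at its end, in the units of the state.
- bot.get_obs(): the state, without advancing time (a new reading comes with each control period).
- bot.camera(name): name is "scene" or "top" or "wrist"; returns the picture (420x560x3 uint8, red, green, blue); there is no depth.
- bot.camera_info(name): a dict with "vertical_fov" (degrees; the focal length in pixels is half the picture's height over the tangent of half this angle, whatever the lens; pixels are square), "cx", "cy" (the principal point, pixels), "D" ([k1, k2, p1, p2, k3] as OpenCV has them; the pictures are not rectified), "pose" (4x4, takes a point from camera to world coordinates). Camera axes: x right, y up, looking along -z (the intrinsics and any distortion apply to the point x, -y, -z); pixel columns grow to the right and rows downward; lengths in m; the calibration is good to about 2 mm. A picture is of the moment at which its call begins: read the wrist's pose just before it. camera_info takes no time and is no camera call; for the wrist camera it gives the pose at the moment of the call.
- bot.job_done(): hands the job in; it is judged then, once.
The state is a dict: "clock": time; "joint_pos": joint angles; "joint_vel": joint speeds; "tau": joint torques, N m; "eef_pos": TCP position; "tool_rot": TCP orientation; "ft_force": force on the tool from outside, world axes, zero at the start; "ft_torque": the same for the moment, N m; "grip_width": finger opening in m; "grasp_force": force on a finger pad.
Only numpy, scipy, OpenCV 4.12 (cv2) and the standard library are available. Lean on these libraries where they do the work, as an engineer would, in place of code of your own. Each camera call takes 0.05 s, during which the arm holds its last target. There are 200 camera calls.

## Working session

There is one attempt and no reset: what is moved stays moved. The work goes in short steps, Python scripts to look and compute and a tool call to move; the robot and the scene stay as the last step left them, time stands still between calls to the robot, and variables do not carry over. Pictures are saved under pics/ and viewed, at most 14 in all, crops included, and the job is handed in when it is done.

Besides the shell and the picture viewer there is one more tool, called as name(argument=value, ...), one argument or row to a line, values as JSON. step_arm: Moves the arm, as the interface text tells. Scaled input: -1 to 1 covers 0.5 m each way for a shift and pi/4 rad each way for a turn. Its arguments: {"type":"object","properties":{"targets":{"type":"string"}},"required":["targets"]}

```bash
mkdir -p pics; cat > h.py <<'E'
from workcell import bot
import numpy as np, cv2
def cam(n):
    i=bot.camera_info(n); im=bot.camera(n); return im,i
def K(i):
    f=210/np.tan(np.radians(i["vertical_fov"])/2)
    return np.array([[f,0,i["cx"]],[0,f,i["cy"]],[0,0,1.]])
def ray(i,uv,z):
    p=cv2.undistortPoints(np.array(uv,float).reshape(-1,1,2),K(i),np.array(i["D"],float)).reshape(-1,2)
    T=np.array(i["pose"]); d=np.c_[p[:,0],-p[:,1],-np.ones(len(p))]@T[:3,:3].T
    o=T[:3,3]; return o+d*((z-o[2])/d[:,2])[:,None]
def proj(i,P):
    T=np.array(i["pose"]); c=(np.atleast_2d(P)-T[:3,3])@T[:3,:3]; c=c*[1,-1,-1]
    return cv2.projectPoints(c.reshape(-1,1,3),np.zeros(3),np.zeros(3),K(i),np.array(i["D"],float))[0].reshape(-1,2)
def save(n,im): cv2.imwrite("pics/"+n+".png",cv2.cvtColor(im,cv2.COLOR_RGB2BGR))
E
python3 - <<'E'
from h import *
for n in("top","scene"):
    im,i=cam(n); save(n+"0",im); np.save(n+"0.npy",im); print(n,i["vertical_fov"],i["D"],np.round(i["pose"],3).tolist())
o=bot.get_obs(); print(o["clock"],o["eef_pos"],o["tool_rot"],o["grip_width"])
E
```

```text
top 47.130894195844476 [0.05523792 0.         0.         0.         0.        ] [[0.012, 0.983, -0.182, 0.327], [-1.0, 0.017, 0.024, 0.01], [0.027, 0.182, 0.983, 1.219], [0.0, 0.0, 0.0, 1.0]]
scene 54.5242864702742 [-0.01588902  0.          0.          0.          0.        ] [[-0.386, -0.666, 0.638, 1.065], [0.922, -0.269, 0.278, 0.214], [-0.014, 0.696, 0.718, 0.617], [0.0, 0.0, 0.0, 1.0]]
0.1 [0.14651902 0.4774627  0.23049947] [ 1.48357037e-01  9.88933422e-01 -9.20580987e-04 -1.70589820e-04] 0.08517606343632496
```

View pics/top0.png

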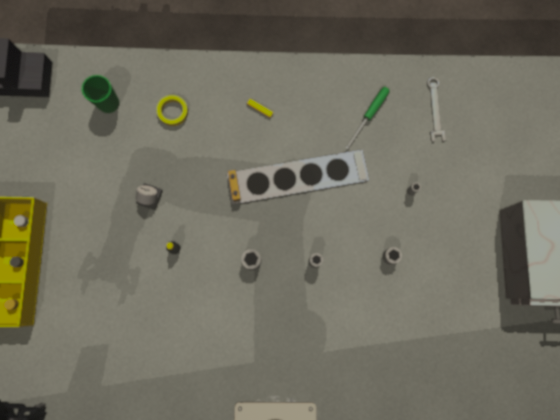

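View pics/scene0.png

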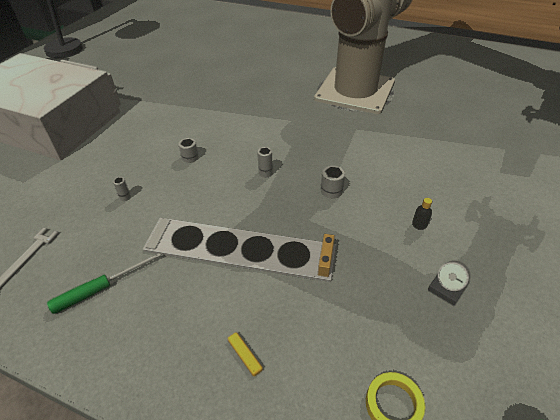

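The top view shows the 48 socket at (250,259), the 32 at (316,260), the 40 at (393,255) and the 24 at (414,187). The pads run from (258,183) by the brass block to (338,169). The gauge is at (147,194) and the bottle at (172,246).

```bash
python3 - <<'E'
from h import *
S={"top":dict(s48=(250,259,.054),s32=(316,260,.064),s40=(393,255,.044),s24=(414,187,.05),p1=(258,183,.011),p2=(285,179,.011),p3=(311,174,.011),p4=(338,169,.011)),
"scene":dict(s48=(333,172,.054),s32=(265,152,.064),s40=(187,143,.044),s24=(119,181,.05),p1=(294,255,.011),p2=(258,249,.011),p3=(222,243,.011),p4=(187,238,.011))}
for n in S:
    im=np.load(n+"0.npy"); i=bot.camera_info(n); g=cv2.cvtColor(im,cv2.COLOR_RGB2GRAY)
    nl,lab,st,ce=cv2.connectedComponentsWithStats((g<50).astype(np.uint8))
    for k,(u,v,z) in S[n].items():
        d=[np.hypot(*(c-[u,v])) if a[4]<2000 else 999 for c,a in zip(ce,st)]; j=int(np.argmin(d))
        print(n,k,np.round(ce[j],1),st[j][2:].tolist(),np.round(ray(i,ce[j],z)[0],4))
i=bot.camera_info("top"); print("gauge,bottle",ray(i,[(147,194),(172,246)],.03).round(3).tolist())
print(np.round(bot.camera_info("wrist")["pose"],3).tolist())
E
```

```text
top s48 [250.7 258.6] [10, 10, 72] [0.4273 0.0654 0.054 ]
top s32 [316.2 259.3] [4, 4, 12] [ 0.4269 -0.0922  0.064 ]
top s40 [393.9 254.8] [7, 7, 38] [ 0.4428 -0.2843  0.044 ]
top s24 [393.9 254.8] [7, 7, 38] [ 0.4422 -0.2828  0.05  ]
top p1 [257.6 183.2] [19, 19, 282] [0.6253 0.0546 0.011 ]
top p2 [284.3 178.7] [19, 19, 277] [ 0.6385 -0.0139  0.011 ]
top p3 [310.4 174. ] [18, 18, 258] [ 0.6522 -0.0817  0.011 ]
top p4 [337.1 169. ] [17, 17, 169] [ 0.6668 -0.1511  0.011 ]
scene s48 [333.3 171.9] [16, 11, 127] [0.4266 0.062  0.054 ]
scene s32 [264.5 150.5] [10, 6, 46] [ 0.4256 -0.0962  0.064 ]
scene s40 [186.7 142.2] [12, 7, 60] [ 0.4412 -0.2891  0.044 ]
scene s24 [118.1 180. ] [7, 5, 29] [ 0.6136 -0.3489  0.05  ]
scene p1 [293.5 254.2] [32, 26, 649] [0.6285 0.0516 0.011 ]
scene p2 [257.  248.4] [31, 26, 632] [ 0.6417 -0.0171  0.011 ]
scene p3 [221.7 243. ] [32, 25, 589] [ 0.6551 -0.0854  0.011 ]
scene p4 [187.  237.5] [31, 24, 563] [ 0.6686 -0.1545  0.011 ]
gauge,bottle [[0.587, 0.329, 0.03], [0.458, 0.26, 0.03]]
[[0.293, -0.907, -0.302, 0.068], [0.956, 0.278, 0.095, 0.5], [-0.002, -0.317, 0.948, 0.373], [0.0, 0.0, 0.0, 1.0]]
```

step_arm(
  targets="1 0.28 -0.414 0 0 0 -0.686;1 0.28 -0.414 0 0 0 -0.686;1 0.28 -0.414 0 0 0 -0.686;1 0.28 -0.414 0 0 0 -0.686;1 0.28 -0.414 0 0 0 -0.686;1 0.28 -0.414 0 0 0 -0.686;1 0.28 -0.414 0 0 0 -0.686",
)

```text
clock: 0.68
eef_pos: [0.2895, 0.2652, 0.2311]
tool_rot: [0.411, 0.912, -0.001, 0.001]
ft_force: [-0.4, 0.3, -0.2]
grip_width: 0.0855
grasp_force: 0.0
```

step_arm(
  targets="1 0.28 -0.414 -0.05 0 0 -0.686;1 0.28 -0.414 -0.05 0 0 -0.686;1 0.28 -0.414 -0.05 0 0 -0.686;1 0.28 -0.414 -0.05 0 0 -0.686;1 0.28 -0.414 -0.05 0 0 -0.686;1 0.28 -0.414 -0.05 0 0 -0.686;1 0.28 -0.414 -0.05 0 0 -0.686;1 0.28 -0.414 -0.05 0 0 -0.686;1 0.28 -0.414 -0.05 0 0 -0.686",
)

```text
clock: 1.43
eef_pos: [0.4261, 0.0642, 0.2059]
tool_rot: [0.635, 0.773, -0.0, -0.001]
ft_force: [-0.0, -0.3, -0.5]
grip_width: 0.0853
grasp_force: 0.0
```

```bash
python3 - <<'E'
from h import *
im,i=cam("wrist"); save("w1",im); np.save("w1.npy",im)
o=bot.get_obs(); print(o["clock"],o["eef_pos"],o["tool_rot"],o["joint_pos"].__repr__())
P=[[.427,.0637,.054],[.627,.053,.011],[.6406,-.0155,.011],[.6536,-.0835,.011],[.6677,-.1528,.011]]
print(proj(i,P).round(0).tolist())
E
```

```text
1.4833 [0.42596574 0.06484219 0.20607074] [ 6.34355888e-01  7.73040880e-01 -2.61335962e-04 -5.81465075e-04] array([ 1.50701756e-01,  1.18993837e-01, -2.11754885e-01,  1.24121412e+00,
        5.14628359e-04,  1.52505182e+00])
[[279.0, 189.0], [450.0, 221.0], [440.0, 275.0], [431.0, 323.0], [424.0, 368.0]]
```

View pics/w1.png

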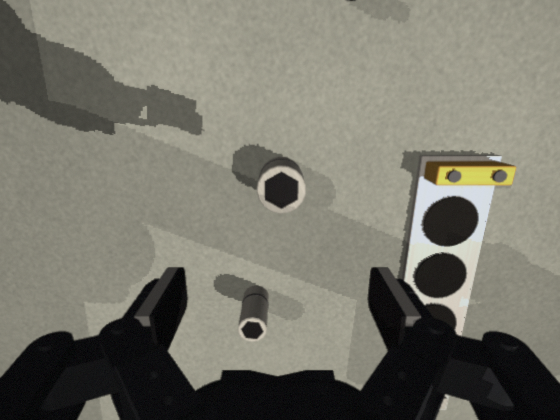

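The wrist picture shows socket 48's mouth at (282,189), socket 32 at (252,329), pad 1 at (450,221) and pad 2 at (440,275). These match the predictions to within a few pixels.

```bash
cat >> h.py <<'E'
def dark(im,i,S,th=50,amax=6000):
    g=cv2.cvtColor(im,cv2.COLOR_RGB2GRAY)
    nl,lab,st,ce=cv2.connectedComponentsWithStats((g<th).astype(np.uint8))
    for k,(u,v,z) in S.items():
        d=[np.hypot(*(c-[u,v])) if 20<a[4]<amax else 999 for c,a in zip(ce,st)]; j=int(np.argmin(d))
        print(k,np.round(ce[j],1),st[j][2:].tolist(),np.round(ray(i,ce[j],z)[0],4))
E
python3 - <<'E'
from h import *
dark(np.load("w1.npy"),bot.camera_info("wrist"),dict(s48=(282,189,.054),s32=(252,329,.064),p1=(450,221,.011),p2=(440,275,.011)))
E
```

```text
s48 [280.9 189.8] [31, 35, 822] [0.4288 0.064  0.054 ]
s32 [251.8 329.8] [20, 16, 228] [ 0.4285 -0.0943  0.064 ]
p1 [449.9 220.9] [53, 48, 1989] [0.627  0.0539 0.011 ]
p2 [439.8 274.9] [51, 44, 1693] [ 0.6402 -0.0145  0.011 ]
```

step_arm(
  targets="1 0.003 0.001 -0.385 0 0 0;1 0.003 0.001 -0.385 0 0 0;1 0.003 0.001 -0.385 0 0 0;1 0.003 0.001 -0.385 0 0 0;1 0.003 0.001 -0.385 0 0 0;1 0.003 0.001 -0.385 0 0 0;1 0.003 0.001 -0.385 0 0 0",
)

```text
clock: 2.07
eef_pos: [0.4264, 0.0658, 0.0133]
tool_rot: [0.634, 0.774, -0.001, -0.001]
ft_force: [0.3, 0.6, 0.3]
grip_width: 0.0852
grasp_force: 0.0
```

step_arm(
  targets="-1 0 0 0 0 0 0;-1 0 0 0 0 0 0;-1 0 0 0 0 0 0;-1 0 0 0 0 0 0;-1 0 0 0 0 0 0;-1 0 0 0 0 0 0;-1 0 0 0 0 0 0;-1 0 0 0 0 0 0",
)

```text
clock: 2.73
eef_pos: [0.43, 0.065, 0.016]
tool_rot: [0.635, 0.773, 0.002, 0.001]
ft_force: [-0.5, 0.8, 6.6]
grip_width: 0.046
grasp_force: 60.4
```

step_arm(
  targets="-1 0 0 0.06 0 0 0;-1 0 0 0.12 0 0 0;-1 0.06 -0.003 0.14 0 0 0;-1 0.13 -0.007 0.14 0 0 0;-1 0.2 -0.01 0.14 0 0 0;-1 0.27 -0.014 0.14 0 0 0;-1 0.34 -0.018 0.14 0 0 0;-1 0.398 -0.021 0.14 0 0 0;-1 0.398 -0.021 0.14 0 0 0;-1 0.398 -0.021 0.14 0 0 0",
)

```text
clock: 3.57
eef_pos: [0.628, 0.0536, 0.0832]
tool_rot: [0.635, 0.772, -0.0, -0.0]
ft_force: [-0.4, 0.8, -3.4]
grip_width: 0.0458
grasp_force: 63.6
```

```bash
python3 - <<'E'
from h import *
im,i=cam("wrist"); save("w2",im); np.save("w2.npy",im)
o=bot.get_obs(); print(o["clock"],o["eef_pos"],o["tool_rot"],o["ft_force"],o["ft_torque"])
e=o["eef_pos"]
for y in(-.03,0,.03,.0): pass
print(proj(i,[[.627,.0535,.011],[.6405,-.0148,.011],[e[0],e[1],e[2]+.041]]).round(0).tolist())
E
```

```text
3.6167 [0.62641941 0.05368693 0.0831659 ] [ 6.34956581e-01  7.72547016e-01 -7.38913971e-04 -8.37510885e-04] [-0.63263952  0.07762965 -3.12650819] [0.00696597 0.03818754 0.03526275]
[[277.0, 217.0], [277.0, 299.0], [275.0, 319.0]]
```

View pics/w2.png

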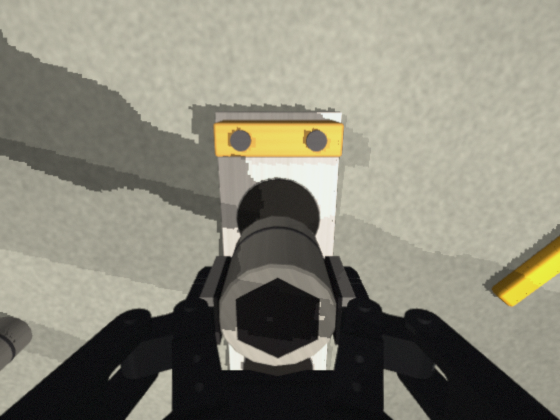

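The socket is held upright at about (277,318), above pad 1 at (277,217) as predicted, so I'm lowering it.

step_arm(
  targets="-1 0 0 -0.06 0 0 0;-1 0 0 -0.09 0 0 0;-1 0 0 -0.105 0 0 0;-1 0 0 -0.112 0 0 0;-1 0 0 -0.115 0 0 0;-1 0 0 -0.115 0 0 0;-1 0 0 -0.115 0 0 0",
)

```text
clock: 4.2
eef_pos: [0.628, 0.0541, 0.0275]
tool_rot: [0.635, 0.773, 0.001, 0.001]
ft_force: [0.4, 0.1, -3.9]
grip_width: 0.0459
grasp_force: 64.0
```

step_arm(
  targets="-1 0 0 -0.002 0 0 0;-1 0 0 -0.003 0 0 0;-1 0 0 -0.003 0 0 0",
)

```text
clock: 4.45
eef_pos: [0.6283, 0.0541, 0.0271]
tool_rot: [0.635, 0.773, 0.001, 0.001]
ft_force: [-2.8, -0.2, 5.0]
grip_width: 0.0459
grasp_force: 64.8
```

step_arm(
  targets="0.7 0 0 0 0 0 0;0.7 0 0 0 0 0 0;0.7 0 0 0 0 0 0;0.7 0 0 0 0 0 0;0.7 0 0 0 0 0 0;0.7 0 0 0 0 0 0",
)

```text
clock: 4.95
eef_pos: [0.6272, 0.054, 0.0247]
tool_rot: [0.635, 0.773, -0.0, -0.0]
ft_force: [0.5, 0.6, 0.6]
grip_width: 0.0724
grasp_force: 0.0
```

step_arm(
  targets="0.7 0 0 0.07 0 0 0;0.7 0 0 0.14 0 0 0;0.7 0 0 0.22 0 0 0;0.7 0 0 0.3 0 0 0;1 -0.399 -0.296 0.3 0 0 0;1 -0.399 -0.296 0.3 0 0 0;1 -0.399 -0.296 0.3 0 0 0;1 -0.399 -0.296 0.3 0 0 0;1 -0.399 -0.296 0.3 0 0 0;1 -0.399 -0.296 0.3 0 0 0",
)

```text
clock: 5.78
eef_pos: [0.4258, -0.0948, 0.1748]
tool_rot: [0.635, 0.773, -0.0, 0.0]
ft_force: [-0.5, -1.1, -0.1]
grip_width: 0.0851
grasp_force: 0.0
```

```bash
python3 - <<'E'
from h import *
im,i=cam("wrist"); save("w3",im); np.save("w3.npy",im)
o=bot.get_obs(); print(o["clock"],o["eef_pos"],o["tool_rot"])
print(proj(i,[[.4275,-.0945,.064],[.627,.0535,.065],[.6536,-.083,.011]]).round(0).tolist())
E
```

```text
5.8333 [ 0.4187801  -0.09756403  0.17403159] [ 0.63634074  0.77139676 -0.00348404 -0.00231581]
[[280.0, 201.0], [597.0, 59.0], [499.0, 216.0]]
```

View pics/w3.png

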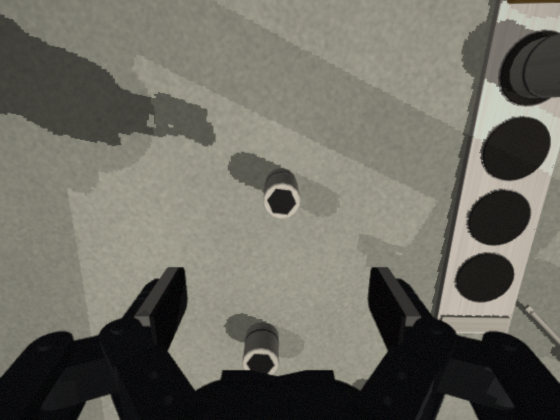

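The picture shows socket 32 at (281,201) and pad 3 at (499,217), both as predicted. Socket 48 stands on pad 1 at the upper right. Descending.

step_arm(
  targets="1 0 0 -0.06 0 0 0;1 0 0 -0.14 0 0 0;1 0 0 -0.22 0 0 0;1 0 0 -0.28 0 0 0;1 0 0 -0.308 0 0 0;1 0 0 -0.308 0 0 0;1 0 0 -0.308 0 0 0",
)

```text
clock: 6.42
eef_pos: [0.4272, -0.0939, 0.0204]
tool_rot: [0.635, 0.773, -0.0, -0.001]
ft_force: [-0.1, -0.1, 1.6]
grip_width: 0.0854
grasp_force: 0.0
```

step_arm(
  targets="-1 0 0 0 0 0 0;-1 0 0 0 0 0 0;-1 0 0 0 0 0 0;-1 0 0 0 0 0 0;-1 0 0 0 0 0 0;-1 0 0 0 0 0 0;-1 0 0 0 0 0 0;-1 0 0 0 0 0 0;-1 0 0 0 0 0 0",
)

```text
clock: 7.17
eef_pos: [0.4285, -0.0942, 0.0219]
tool_rot: [0.635, 0.773, 0.0, 0.001]
ft_force: [-1.4, -0.3, 4.2]
grip_width: 0.0294
grasp_force: 58.9
```

step_arm(
  targets="-1 0 0 0.06 0 0 0;-1 0 0 0.12 0 0 0;-1 0.05 0.003 0.14 0 0 0;-1 0.13 0.007 0.14 0 0 0;-1 0.21 0.011 0.14 0 0 0;-1 0.29 0.015 0.14 0 0 0;-1 0.37 0.019 0.14 0 0 0;-1 0.452 0.023 0.14 0 0 0;-1 0.452 0.023 0.14 0 0 0;-1 0.452 0.023 0.14 0 0 0",
)

```text
clock: 8.0
eef_pos: [0.6548, -0.082, 0.088]
tool_rot: [0.634, 0.773, -0.001, -0.001]
ft_force: [-0.8, 0.5, -2.1]
grip_width: 0.03
grasp_force: 60.3
```

step_arm(
  targets="-1 0 0 -0.04 0 0 0;-1 0 0 -0.08 0 0 0;-1 0 0 -0.1 0 0 0;-1 0 0 -0.112 0 0 0;-1 0 0 -0.115 0 0 0;-1 0 0 -0.117 0 0 0;-1 0 0 -0.118 0 0 0;-1 0 0 -0.118 0 0 0",
)

```text
clock: 8.67
eef_pos: [0.6539, -0.0826, 0.033]
tool_rot: [0.635, 0.773, 0.0, 0.001]
ft_force: [-1.4, -0.5, 0.6]
grip_width: 0.0298
grasp_force: 60.5
```

step_arm(
  targets="0.5 0 0 0 0 0 0;0.5 0 0 0 0 0 0;0.5 0 0 0 0 0 0;0.5 0 0 0 0 0 0;0.5 0 0 0 0 0 0;0.5 0 0 0 0 0 0;0.5 0 0 0 0 0 0",
)

```text
clock: 9.25
eef_pos: [0.6537, -0.0825, 0.0318]
tool_rot: [0.635, 0.773, -0.0, -0.0]
ft_force: [0.7, -0.6, 0.9]
grip_width: 0.064
grasp_force: 0.0
```

step_arm(
  targets="0.5 0 0 0.07 0 0 0;0.5 0 0 0.14 0 0 0;0.5 0 0 0.22 0 0 0;0.5 0 0 0.28 0 0 0;1 -0.06 -0.06 0.28 0 0 0;1 -0.12 -0.12 0.28 0 0 0;1 -0.18 -0.17 0.28 0 0 0;1 -0.24 -0.23 0.28 0 0 0;1 -0.3 -0.29 0.28 0 0 0;1 -0.3 -0.29 0.28 0 0 0",
)

```text
clock: 10.08
eef_pos: [0.4985, -0.2317, 0.1721]
tool_rot: [0.638, 0.77, -0.002, -0.001]
ft_force: [-0.4, 0.4, -0.2]
grip_width: 0.0854
grasp_force: 0.0
```

step_arm(
  targets="1 -0.06 -0.06 0 0 0 0;1 -0.1 -0.1 0 0 0 0;1 -0.122 -0.117 0 0 0 0;1 -0.122 -0.117 0 0 0 0;1 -0.122 -0.117 0 0 0 0;1 -0.122 -0.117 0 0 0 0",
)

```text
clock: 10.58
eef_pos: [0.4436, -0.2855, 0.1719]
tool_rot: [0.634, 0.773, 0.0, 0.0]
ft_force: [-0.0, 0.6, 0.4]
grip_width: 0.085
grasp_force: 0.0
```

```bash
python3 - <<'E'
from h import *
im,i=cam("wrist"); save("w4",im); np.save("w4.npy",im)
o=bot.get_obs(); print(o["clock"],o["eef_pos"],o["tool_rot"])
p=proj(i,[[.4425,-.2865,.044],[.6536,-.083,.075],[.667,-.1518,.011]]).round(0).tolist();print(p)
dark(im,i,dict(s40=(*p[0],.044),p4=(*p[2],.011)))
E
```

```text
10.6333 [ 0.44374946 -0.28527269  0.17184209] [6.34194575e-01 7.73173409e-01 2.91861309e-04 1.88508505e-04]
[[277.0, 196.0], [680.0, -38.0], [555.0, 89.0]]
s40 [278.2 195.9] [32, 29, 661] [ 0.4439 -0.286   0.044 ]
p4 [541.3  94.5] [43, 71, 2360] [ 0.6573 -0.1578  0.011 ]
```

View pics/w4.png

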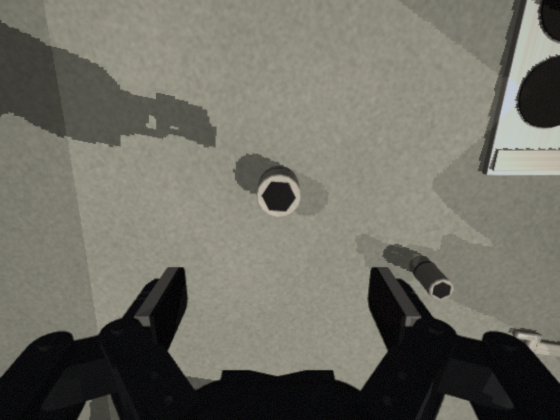

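The picture shows socket 40's mouth at (278,196), as predicted, and socket 24 at (440,289). Descending on the 40.

step_arm(
  targets="1 0.001 0.001 -0.07 0 0 0;1 0.001 0.001 -0.15 0 0 0;1 0.001 0.001 -0.23 0 0 0;1 0.001 0.001 -0.29 0 0 0;1 0.001 0.001 -0.32 0 0 0;1 0.001 0.001 -0.32 0 0 0;1 0.001 0.001 -0.32 0 0 0",
)

```text
clock: 11.22
eef_pos: [0.4435, -0.2843, 0.011]
tool_rot: [0.634, 0.773, -0.0, -0.001]
ft_force: [-0.4, 0.1, -0.5]
grip_width: 0.0852
grasp_force: 0.0
```

step_arm(
  targets="-1 0 0 0 0 0 0;-1 0 0 0 0 0 0;-1 0 0 0 0 0 0;-1 0 0 0 0 0 0;-1 0 0 0 0 0 0;-1 0 0 0 0 0 0;-1 0 0 0 0 0 0;-1 0 0 0 0 0 0;-1 0 0 0 0 0 0",
)

```text
clock: 11.97
eef_pos: [0.4445, -0.2862, 0.0135]
tool_rot: [0.635, 0.773, 0.0, 0.002]
ft_force: [-0.2, 0.3, 5.7]
grip_width: 0.0375
grasp_force: 59.9
```

```bash
python3 - <<'E'
from h import *
i=bot.camera_info("scene")
o=bot.get_obs(); print(o["clock"],o["eef_pos"])
im=np.load("top0.npy"); it=bot.camera_info("top")
dark(im,it,dict(s24=(415,187,.05)),70)
E
```

```text
11.9667 [ 0.44449961 -0.28616346  0.01354969]
s24 [410.  191.5] [6, 7, 29] [ 0.6011 -0.3277  0.05  ]
```

step_arm(
  targets="-1 0 0 0.06 0 0 0;-1 0 0 0.13 0 0 0;-1 0 0 0.2 0 0 0;-1 0.03 0.04 0.24 0 0 0;-1 0.07 0.1 0.24 0 0 0;-1 0.11 0.16 0.24 0 0 0;-1 0.15 0.21 0.24 0 0 0;-1 0.19 0.27 0.24 0 0 0;-1 0.23 0.32 0.24 0 0 0;-1 0.27 0.37 0.24 0 0 0",
)

```text
clock: 12.8
eef_pos: [0.5783, -0.099, 0.1316]
tool_rot: [0.635, 0.773, -0.0, -0.0]
ft_force: [0.1, -0.4, -1.9]
grip_width: 0.037
grasp_force: 61.1
```

step_arm(
  targets="-1 0.04 0.05 0 0 0 0;-1 0.08 0.1 0 0 0 0;-1 0.11 0.15 0 0 0 0;-1 0.125 0.172 0 0 0 0;-1 0.125 0.172 0 0 0 0;-1 0.125 0.172 0 0 0 0;-1 0.125 0.172 0 0 0 0",
)

```text
clock: 13.38
eef_pos: [0.6397, -0.0155, 0.1313]
tool_rot: [0.635, 0.772, -0.001, -0.0]
ft_force: [-0.6, 0.6, -3.4]
grip_width: 0.0377
grasp_force: 61.2
```

```bash
python3 - <<'E'
from h import *
im,i=cam("scene"); save("s1",im)
o=bot.get_obs(); print(o["clock"],o["eef_pos"])
im,i=cam("wrist"); np.save("w5.npy",im); save("w5",im); print(proj(i,[[.6405,-.0148,.011],[.627,.0535,.065]]).round().tolist())
E
```

```text
13.4333 [ 0.63972112 -0.01580759  0.13158572]
[[279.0, 197.0], [280.0, 117.0]]
```

View pics/w5.png

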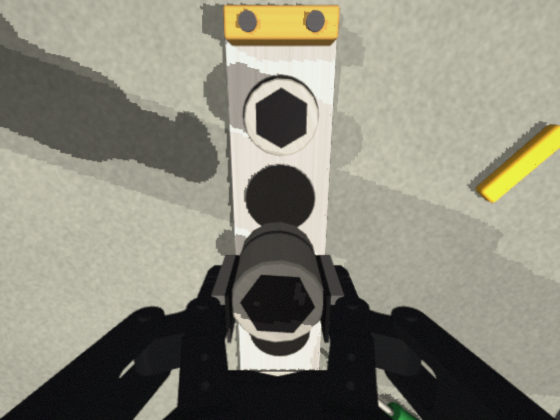

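Socket 48 at (281,116) is centred on pad 1 (predicted 280,117), and pad 2 is at (280,197) as predicted. Lowering the 40.

step_arm(
  targets="-1 0 0 -0.07 0 0 0;-1 0 0 -0.14 0 0 0;-1 0 0 -0.18 0 0 0;-1 0 0 -0.205 0 0 0;-1 0 0 -0.212 0 0 0;-1 0 0 -0.215 0 0 0;-1 0 0 -0.217 0 0 0;-1 0 0 -0.218 0 0 0;-1 0 0 -0.218 0 0 0",
)

```text
clock: 14.23
eef_pos: [0.6407, -0.0156, 0.0243]
tool_rot: [0.635, 0.772, 0.0, 0.001]
ft_force: [-2.7, -1.0, 3.7]
grip_width: 0.0376
grasp_force: 63.1
```

step_arm(
  targets="0.6 0 0 0 0 0 0;0.6 0 0 0 0 0 0;0.6 0 0 0 0 0 0;0.6 0 0 0 0 0 0;0.6 0 0 0 0 0 0;0.6 0 0 0 0 0 0;0.6 0 0 0.05 0 0 0;0.6 0 0 0.12 0 0 0;0.6 0 0 0.2 0 0 0;0.6 0 0 0.26 0 0 0",
)

```text
clock: 15.07
eef_pos: [0.6413, -0.0144, 0.1556]
tool_rot: [0.635, 0.773, 0.001, 0.001]
ft_force: [1.4, -0.7, 1.0]
grip_width: 0.0683
grasp_force: 0.0
```

step_arm(
  targets="0.6 -0.004 -0.05 0.02 0 0 0;0.6 -0.01 -0.12 0.02 0 0 0;0.6 -0.016 -0.19 0.02 0 0 0;0.6 -0.022 -0.26 0.02 0 0 0;0.6 -0.028 -0.33 0.02 0 0 0;0.6 -0.034 -0.4 0.02 0 0 0;0.6 -0.04 -0.47 0.02 0 0 0;0.6 -0.046 -0.54 0.02 0 0 0;0.6 -0.052 -0.61 0.02 0 0 0;0.6 -0.057 -0.664 0.02 0 0 0",
)

```text
clock: 15.9
eef_pos: [0.6115, -0.3494, 0.1626]
tool_rot: [0.635, 0.772, -0.0, 0.0]
ft_force: [0.6, 0.3, -0.1]
grip_width: 0.0683
grasp_force: 0.0
```

step_arm(
  targets="0.6 0 0 0 0 0 0;0.6 0 0 0 0 0 0;0.6 0 0 0 0 0 0",
)

```text
clock: 16.15
eef_pos: [0.6121, -0.346, 0.1624]
tool_rot: [0.635, 0.773, 0.0, -0.0]
ft_force: [-0.1, 0.5, -0.0]
grip_width: 0.0684
grasp_force: 0.0
```

```bash
python3 - <<'E'
from h import *
im,i=cam("wrist"); save("w6",im); np.save("w6.npy",im)
o=bot.get_obs(); print(o["clock"],o["eef_pos"],o["tool_rot"],np.round(o["joint_pos"],2))
p=proj(i,[[.612,-.347,.05],[.667,-.1518,.011]]).round(0).tolist();print(p)
dark(im,i,dict(s24=(*p[0],.05),p4=(*p[1],.011)))
E
```

```text
16.2 [ 0.6124121  -0.34535001  0.16259266] [ 6.34302745e-01  7.73084644e-01  1.66749044e-04 -3.65100043e-04] [-0.51  0.69  0.54  1.42  0.    0.86]
[[278.0, 202.0], [397.0, -38.0]]
s24 [281.9 201.1] [17, 19, 241] [ 0.6153 -0.3458  0.05  ]
p4 [392.2   4.5] [51, 12, 437] [ 0.672 -0.179  0.011]
```

View pics/w6.png

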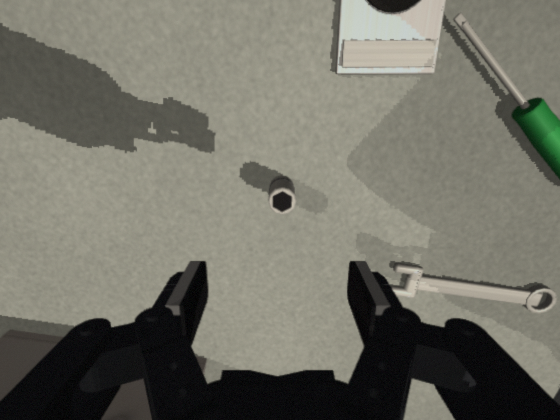

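Socket 24's mouth is at (282,201) and the wrench jaw at (405,280) is well clear of the fingers. Descending.

step_arm(
  targets="0.6 0.006 0.002 -0.06 0 0 0;0.6 0.006 0.002 -0.13 0 0 0;0.6 0.006 0.002 -0.2 0 0 0;0.6 0.006 0.002 -0.26 0 0 0;0.6 0.006 0.002 -0.296 0 0 0;0.6 0.006 0.002 -0.296 0 0 0;0.6 0.006 0.002 -0.296 0 0 0",
)

```text
clock: 16.78
eef_pos: [0.6149, -0.3433, 0.0139]
tool_rot: [0.634, 0.773, -0.0, -0.001]
ft_force: [0.2, 0.0, 0.4]
grip_width: 0.0684
grasp_force: 0.0
```

step_arm(
  targets="-1 0 0 0 0 0 0;-1 0 0 0 0 0 0;-1 0 0 0 0 0 0;-1 0 0 0 0 0 0;-1 0 0 0 0 0 0;-1 0 0 0 0 0 0;-1 0 0 0 0 0 0;-1 0 0 0 0 0 0;-1 0 0 0 0 0 0",
)

```text
clock: 17.53
eef_pos: [0.6165, -0.3462, 0.0172]
tool_rot: [0.635, 0.773, 0.0, 0.002]
ft_force: [0.4, 0.4, 6.4]
grip_width: 0.0214
grasp_force: 58.6
```

step_arm(
  targets="-1 0 0 0.06 0 0 0;-1 0 0 0.12 0 0 0;-1 0.015 0.05 0.14 0 0 0;-1 0.033 0.12 0.14 0 0 0;-1 0.05 0.19 0.14 0 0 0;-1 0.07 0.26 0.14 0 0 0;-1 0.09 0.33 0.14 0 0 0;-1 0.104 0.388 0.14 0 0 0;-1 0.104 0.388 0.14 0 0 0;-1 0.104 0.388 0.14 0 0 0",
)

```text
clock: 18.37
eef_pos: [0.6674, -0.1493, 0.0847]
tool_rot: [0.633, 0.774, -0.0, -0.0]
ft_force: [-0.1, -0.1, -2.0]
grip_width: 0.0213
grasp_force: 58.8
```

step_arm(
  targets="-1 0 0 -0.04 0 0 0;-1 0 0 -0.08 0 0 0;-1 0 0 -0.1 0 0 0;-1 0 0 -0.11 0 0 0;-1 0 0 -0.114 0 0 0;-1 0 0 -0.117 0 0 0;-1 0 0 -0.118 0 0 0;-1 0 0 -0.118 0 0 0",
)

```text
clock: 19.03
eef_pos: [0.6668, -0.1529, 0.0282]
tool_rot: [0.635, 0.772, -0.0, 0.0]
ft_force: [-4.2, 0.6, 7.4]
grip_width: 0.0216
grasp_force: 59.7
```

Contact. Releasing slowly to half open, then retreating straight up.

step_arm(
  targets="-0.2 0 0 0 0 0 0;-0.1 0 0 0 0 0 0;0 0 0 0 0 0 0;0.2 0 0 0 0 0 0;0.2 0 0 0 0 0 0;0.2 0 0 0.04 0 0 0;0.2 0 0 0.1 0 0 0;0.2 0 0 0.18 0 0 0;0.2 0 0 0.25 0 0 0;0.2 0 0 0.3 0 0 0",
)

```text
clock: 19.87
eef_pos: [0.6683, -0.1517, 0.1797]
tool_rot: [0.635, 0.773, 0.001, 0.002]
ft_force: [1.0, 0.1, 0.9]
grip_width: 0.0514
grasp_force: 0.0
```

step_arm(
  targets="0.2 -0.04 0 0.05 0 0 0;0.2 -0.1 0 0.05 0 0 0;0.2 -0.17 0 0.05 0 0 0;0.2 -0.24 0 0.05 0 0 0;0.2 -0.31 0 0.05 0 0 0;0.2 -0.38 0 0.05 0 0 0;0.2 -0.44 0 0.05 0 0 0;0.2 -0.44 0 0.05 0 0 0;0.2 -0.44 0 0.05 0 0 0",
)

```text
clock: 20.62
eef_pos: [0.4459, -0.1515, 0.2013]
tool_rot: [0.635, 0.772, 0.0, 0.0]
ft_force: [0.6, 0.1, 0.2]
grip_width: 0.0514
grasp_force: 0.0
```

```bash
python3 - <<'E'
from h import *
im,i=cam("scene"); save("s2",cv2.resize(im[100:310,90:500],None,fx=1.9,fy=1.9)); S={}
P=np.array([[.627,.0535,.065],[.6405,-.0148,.055],[.6536,-.083,.075],[.667,-.1518,.061]])
for n in("scene","top"):
    im,i=cam(n); p=proj(i,P); dark(im,i,{k:(*q,z) for k,q,z in zip(("48","40","32","24"),p,P[:,2])},50,400)
print(bot.get_obs()["clock"],bot.get_obs()["eef_pos"])
E
```

```text
48 [294.  234.5] [19, 14, 198] [0.6263 0.051  0.065 ]
40 [256.4 232.4] [16, 12, 130] [ 0.6394 -0.0169  0.055 ]
32 [218.9 219.5] [12, 10, 78] [ 0.6522 -0.0846  0.075 ]
24 [183.4 218.7] [8, 6, 39] [ 0.6646 -0.1547  0.061 ]
48 [285. 185.] [18, 10, 59] [ 0.6086 -0.0148  0.065 ]
40 [285. 185.] [18, 10, 59] [ 0.6111 -0.0151  0.055 ]
32 [310.4 178.1] [19, 16, 132] [ 0.6246 -0.0768  0.075 ]
24 [336.  172.2] [19, 19, 167] [ 0.6445 -0.1415  0.061 ]
20.7667 [ 0.44860551 -0.15175281  0.20118794]
```

View pics/s2.png

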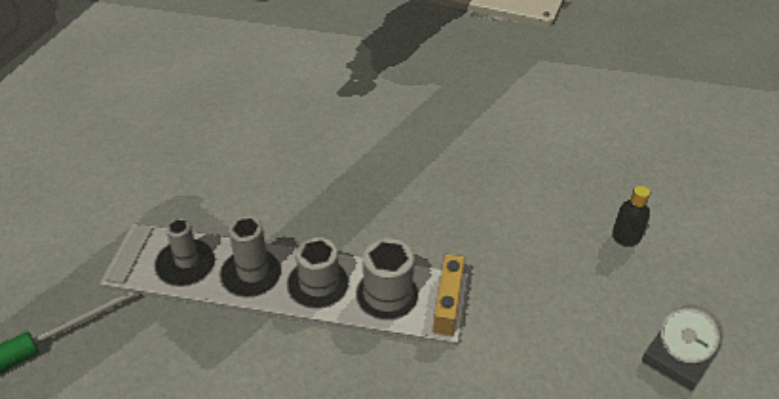

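The picture shows all four sockets upright on their pads, thickest to thinnest away from the brass block. Measured in the same view, each is within about 2–4 mm of its pad centre. The gauge hasn't been touched, so I'm handing in.

```bash
python3 -c "
from workcell import bot
print(bot.job_done())"
```

```text
the job is handed in; nothing more can be done
None
```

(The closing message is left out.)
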